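# Load the dye tin into the bench carousel

### The arm

A 6-joint arm with a two-finger parallel gripper is mounted at the origin on the work surface. World frame = base frame: x ahead of the robot, y to its left, z up, the work surface at z = 0. Lengths are in m, angles in degrees, forces in N, time in s.
With the tool pointing down it reaches from about 0.35 to 0.875 m from the base axis. Payload 4.2 kg.
Tool frame: the origin (TCP) lies midway between the tips of the shut fingers; the grasp point (between the pads) lies 19 mm behind it; z points along the fingers, y is the line along which they close (so a half turn about z gives the same grasp; the last joint's range is limited). The gripper opens to 87 mm and grips with 3 to 60 N. Pads are 19 mm wide; open, the fingers measure 117 mm over their backs; the gripper's body (75 mm by 190 mm) begins 51 mm behind the grasp point.
Start: joints at [87.124, 22.042, 0.453, 0, -68.411, -14.817], TCP at [0.19, 0.595, 0.193] pointing down, gripper open.
Joint ranges: [-179.83, 179.83], [-69.29, 118.12], [-61.27, 80.66], [-181.25, 117.63], [-171.15, -9.14], [-177.46, 177.46]. Speed limits (degrees/s): [159.86, 159.86, 180, 180, 180, 180].

### API

Orientations are given as [roll, pitch, yaw] about the fixed x, y, z axes, in that order (R = Rz(yaw) Ry(pitch) Rx(roll)).
In Python, from workcell import env gives the robot as it stands. The module is installed in compiled form; this text tells all that it offers. Calls block until the motion is done:
- env.goto(position, orientation): joint-space move of the TCP to a pose.
- env.move_straight(position, rotation=None, rate=0.15, force_limit=None): straight line of the TCP; rotation=None keeps the orientation; rate is the mean speed in m/s. With force_limit (N) it stops when the force on the tool has changed by that much, and returns True; else False.
- env.set_joints(angles): joint-space move.
- env.gripper_to(opening, grasp_force=None): opening from 0.0 (shut) to 1.0 (fully open); grasp_force is the grip in N (None keeps the last); returns when the fingers have stopped.
- env.dwell(seconds).
- env.inverse_kinematics(position, orientation): joint angles nearest the present ones, or None.
- env.read_state(): the state.
- env.grab_frame(name): name is "scene" or "side" or "wrist"; returns a dict with "image" (400x640x3 uint8, blue, green, red), "fx", "fy", "cx", "cy" (pixels), "D" ([k1, k2, p1, p2, k3] as OpenCV has them; the pictures are not rectified), "position" and "orientation" of the camera in the world. Camera axes: x right, y up, looking along -z (the intrinsics and any distortion apply to the point x, -y, -z); pixel columns grow to the right and rows downward; lengths in m; the calibration is good to about 2 mm. A picture is of the moment at which its call begins. There is no depth.
A pose or a line that the arm cannot do raises env.Unreachable and nothing moves.
- env.close_job(): hands the job in; it is judged then, once.
Trained networks look in a picture, given as the dict that the camera call returned (one of the last four; its "shot" number tells which), for a name from the list of things; names that differ only in an ending like _2 or _b are one class to them, and where a whole thing is asked for, a point or a joint stands for the part that bears it (a point fixed in the world has none). Each returns a list of dicts, best first, with "score" (0 to 1); they miss things now and then, are a little off and sometimes report something else, mostly with a low value. They report only what shows in the picture. A call takes as long as a camera call. They do not tell look-alikes from the thing itself.
- env.search_frame(picture, thing): "xyz" ([x, y, z] in m, in world coordinates, good to about 4 mm: the middle of the surface that is visible of it).
- env.trace(picture, thing): "mask" (400x640 bool, what is visible of it).
The state is a dict: "clock": time; "joint_positions": joint angles; "qvel": joint speeds; "joint_torque": joint torques, N m; "position": TCP position; "tool_rot": TCP orientation; "force": force on the tool from outside, world axes, zero at the start; "wrist_torque": the same for the moment, N m; "opening": opening from 0.0 (shut) to 1.0 (fully open); "finger_force": force on a finger pad.
Only numpy, scipy, OpenCV 4.12 (cv2) and the standard library are available. Lean on these libraries where they do the work, as an engineer would, in place of code of your own. Each camera call takes 0.05 s, during which the arm holds its last target. There are 200 camera calls.

### The job

Turn the dye carousel by its handle until its one square pocket stands at the loading point, in line with the brass pointer. Then put the small square tin into that pocket, upright and down on the pocket's floor, and let go, leaving the pocket at the pointer.

Things in the scene. Friction and masses are not known exactly. Their poses are not given: they have to be found in the camera images.
- tin_mid (a point): Centre, 46 mm above the underside, of the small square tin standing on the bench: bare metal, 46 x 46 mm, 80 mm tall plus a black round cap 28 mm wide, 12 mm tall; about 0.16 kg. z is up along the tin, x and y square to its sides. A larger square tin (72 mm wide, same look) and a round jar nearby are not wanted.
- square_pocket (a point): Floor centre of the square pocket on the wooden disc (310 mm wide, top 30 mm above the bench), 105 mm from its axis; turns with it. 60 x 60 mm inside, sides along and across the line from the axis; rim 5 mm thick, 15 mm high. The 4 other pockets, 72 degrees apart, are round (56 mm inside, too small for the tin); two hold jars 45 mm tall.
- handle (a point): Centre of the disc's handle, on its axis, 100 mm above the bench: a level steel bar 70 mm long, 16 thick, 24 tall, at right angles to the line from axis to square pocket. Grip it across its 16 mm from above and turn. The disc resists with 0.1 N m, has no detents, stays where left; at the start the pocket is 0.5 to 1.3 rad counter-clockwise (from above) of the loading point.
- load_point (a point): The loading point: fixed, at the height of the disc's top, 105 mm from its axis on the line to the brass pointer, a 22 mm high wedge on the dark tongue of the fixed base, just outside the disc on the robot's side. The square pocket's centre lies here when it faces the pointer.
There are look-alikes about, which are no part of the job. What is shaped like the part that bears tin_mid but green or purple is not meant.

How it is judged:
By the outcome, as a careful person would: the job done as asked, in the order asked, and still so for the second after the job is handed in, with the robot touching nothing.
It also fails if it takes over 54 s, if anything falls off the work surface, if the arm or the gripper's body presses on something with over 40 N, if the wrist force passes 120 N, or if a joint passes its speed limit or range.

## Working session

There is one attempt and no reset: what is moved stays moved. The work goes in short steps, each a Python script; the robot and the scene stay as the last script left them, time stands still between calls to the robot, and variables do not carry over. Pictures are saved under pics/ and viewed, at most 10 in all, crops included, and the job is handed in when it is done.

```bash
mkdir -p pics; cat > h.py <<'E'
import numpy as np, cv2
from workcell import env
from scipy.spatial.transform import Rotation as R
def rot(f):
    o=np.array(f["orientation"],float)
    if o.shape==(3,3): return o
    return R.from_euler('xyz',o,degrees=True).as_matrix()
def K(f): return np.array([[f["fx"],0,f["cx"]],[0,f["fy"],f["cy"]],[0,0,1.]])
def px2w(f,px,z):
    n=cv2.undistortPoints(np.array(px,float).reshape(-1,1,2),K(f),np.array(f["D"],float)).reshape(-1,2)
    d=np.c_[n[:,0],-n[:,1],-np.ones(len(n))]@rot(f).T
    p=np.array(f["position"]); return p+d*((z-p[2])/d[:,2])[:,None]
def w2px(f,P):
    c=(np.array(P,float).reshape(-1,3)-np.array(f["position"]))@rot(f)
    c=c*[1,-1,-1]
    return cv2.projectPoints(c.reshape(-1,1,3),np.zeros(3),np.zeros(3),K(f),np.array(f["D"],float))[0].reshape(-1,2)
E
python3 - <<'E'
from h import *
np.set_printoptions(precision=4,suppress=True)
for n in ["scene","side","wrist"]:
    f=env.grab_frame(n); cv2.imwrite(f"pics/{n}0.png",f["image"])
    print(n,f["position"],f["orientation"],f["fx"],f["D"])
    for t in ["tin_mid","square_pocket","handle"]:
        for d in env.search_frame(f,t): print(t,np.array(d["xyz"]),round(d["score"],2),w2px(f,d["xyz"])[0])
print(env.read_state())
E
```

```text
scene [ 0.9682 -0.3686  0.6917] [43.4409 -1.2033 62.6765] 397.40826275915026 [-0.0741  0.      0.      0.      0.    ]
tin_mid [ 0.3646 -0.3042  0.0645] 0.78 [202.579  205.6811]
tin_mid [ 0.5209 -0.3971  0.0664] 0.74 [178.1054 278.6663]
tin_mid [ 0.495  -0.3086  0.0714] 0.73 [219.5223 249.2959]
square_pocket [0.6565 0.1363 0.0323] 0.93 [449.7515 239.3546]
handle [0.6551 0.1374 0.0309] 0.81 [449.5341 239.1027]
side [ 0.0828 -0.6453  0.9624] [ 37.8538   0.5097 -36.5089] 510.3415317070421 [-0.1561  0.      0.      0.      0.    ]
tin_mid [ 0.3424 -0.3102  0.0778] 0.86 [324.2876 312.6952]
tin_mid [ 0.4654 -0.319   0.0763] 0.65 [376.7616 282.0082]
tin_mid [ 0.4904 -0.4082  0.0769] 0.56 [416.8378 307.4301]
square_pocket [0.6232 0.1407 0.0317] 0.85 [305.5938 132.7658]
handle [0.6195 0.14   0.0304] 0.86 [304.6064 133.8803]
wrist [0.2568 0.5747 0.3843] [ -14.7841   -0.0028 -107.7027] 310.0663371008235 [0.0092 0.     0.     0.     0.    ]
{'clock': 0.6, 'joint_positions': array([ 87.126 ,  22.0418,   0.4518,  -0.0013, -68.4106, -14.8161]), 'qvel': array([-0.0727, -0.0411,  0.0174, -0.0795,  0.0502,  0.0326]), 'joint_torque': array([  0.0002, -39.021 ,  18.7535,   4.2225,   0.0154,  -0.    ]), 'position': array([0.1899, 0.5954, 0.1931]), 'tool_rot': array([179.9991,   0.0011, -17.6906]), 'force': array([-0.2441,  0.3233,  0.2601]), 'wrist_torque': array([ 0.0123, -0.0334,  0.048 ]), 'finger_force': 0.0, 'opening': 1.0014735931420142}
```

View pics/scene0.png

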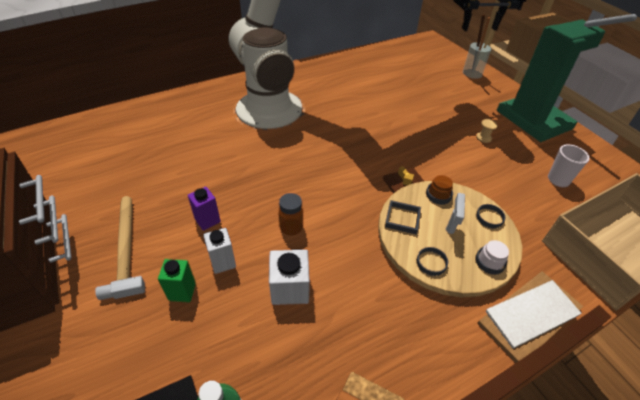

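View pics/side0.png

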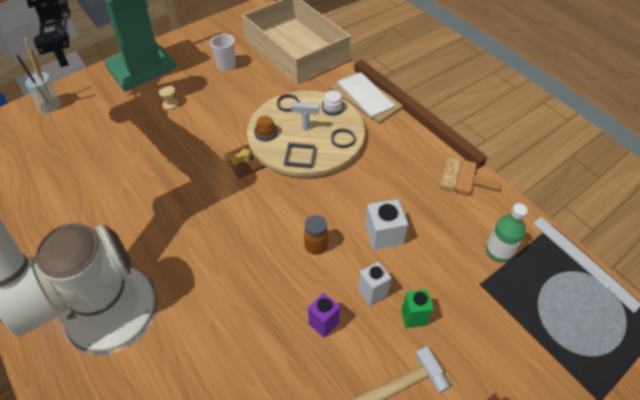

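The pictures show four tin shapes, with pixels given as scene / side:
- Small bare-metal tin: (220,250) / (375,283). This is my choice.
- Big metal tin: (290,277) / (386,223).
- Green tin: (178,281) / (417,308).
- Purple tin: (204,208) / (324,314).

A round jar also stands at (291,214) / (316,234). The disc's square pocket is at (404,218) / (300,155), and the pointer is at (404,176) / (243,157).

I'll measure roughly from these, then look from the wrist camera over each target.

```bash
python3 - <<'E'
from h import *
np.set_printoptions(precision=4,suppress=True)
S=env.grab_frame("scene");D=env.grab_frame("side")
for n,a,b,z in [("handle",(457,214),(305,108),.1),("pocket",(404,218),(300,155),.03),("pointer",(407,175),(243,156),.02),("cap",(217,236),(375,273),.092)]:
    print(n,px2w(S,[a],z)[0],px2w(D,[b],z)[0])
cv2.imwrite("pics/a.png",cv2.resize(D["image"][190:340,280:460],None,fx=3,fy=3,interpolation=3))
h=px2w(D,[(305,108)],.1)[0]
for yaw in (180,150,-150):
    try:
        q=env.inverse_kinematics([h[0]-.02,h[1],.30],[180,0,yaw]); print(yaw,q)
    except Exception as e: print(e)
E
```

```text
handle [0.6452 0.141  0.1   ] [0.6344 0.1561 0.1   ]
pocket [0.5626 0.0854 0.03  ] [0.5667 0.0863 0.03  ]
pointer [0.4449 0.184  0.02  ] [0.4546 0.1788 0.02  ]
cap [ 0.4788 -0.305   0.092 ] [ 0.4689 -0.3074  0.092 ]
180 [  28.8577   20.2245   12.7583   -0.      -82.5338 -118.8577]
150 [  28.8577   20.2245   12.7583    0.      -82.5338 -148.8577]
-150 [ 28.8577  20.2245  12.7583  -0.     -82.5338 -88.8577]
```

View pics/a.png

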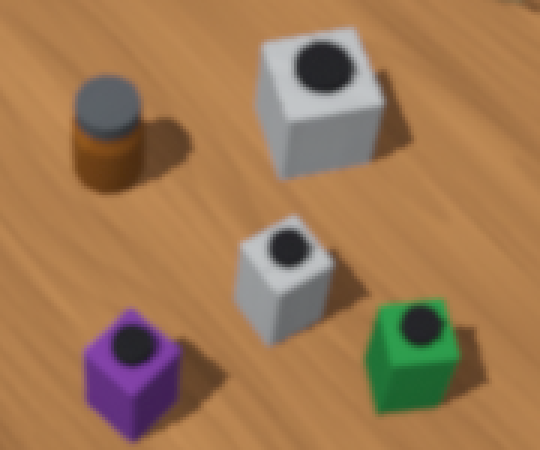

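The crop confirms it: the small bare-metal tin is at crop (288,250), between purple and green. The rough geometry has the pocket about 49° counter-clockwise of the pointer, which fits the brief. Next is a wrist view over the disc.

```bash
python3 - <<'E'
from h import *
np.set_printoptions(precision=4,suppress=True)
env.goto([.61,.148,.33],[180,0,-140]); env.dwell(.2)
f=env.grab_frame("wrist"); cv2.imwrite("pics/w1.png",f["image"])
np.save("w1.npy",np.array(f,dtype=object),allow_pickle=True)
print(f["position"],f["orientation"],env.read_state()["clock"])
for t in ["handle"]:
    for d in env.search_frame(f,t): print(t,np.array(d["xyz"]),round(d["score"],2))
E
```

```text
[0.5572 0.1044 0.5212] [-14.797   -0.006  130.0568] 3.2
handle [0.6218 0.1403 0.0328] 0.97
```

View pics/w1.png

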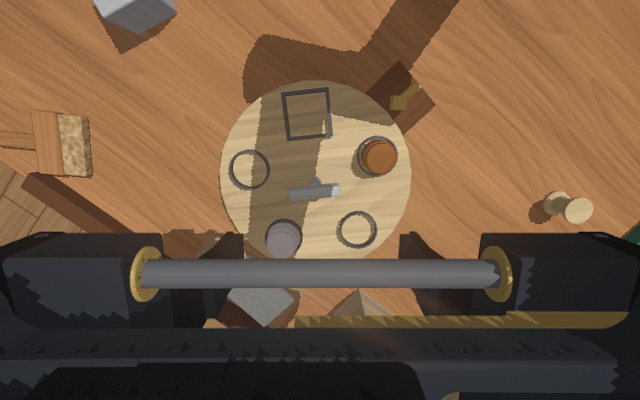

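The disc fills the middle of the view: pocket at (306,114), handle bar from (289,192) to (340,190), and brass pointer at (405,97). I'll enlarge it to read exact corners.

```bash
python3 - <<'E'
from h import *
i=cv2.imread("pics/w1.png")[60:210,240:440]
cv2.imwrite("pics/w1z.png",cv2.resize(i,None,fx=4,fy=4,interpolation=2))
E
```

```text
(no output)
```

View pics/w1z.png

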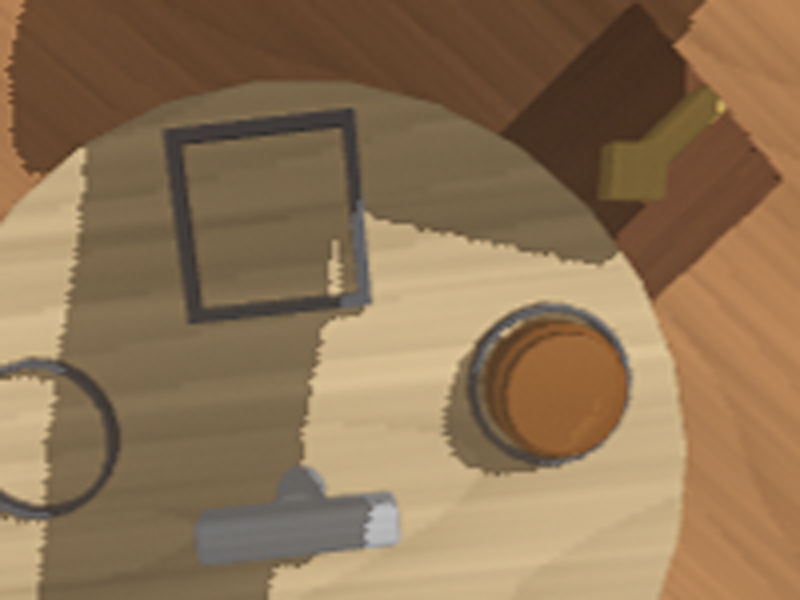

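```bash
python3 - <<'E'
from h import *
from scipy.optimize import least_squares
np.set_printoptions(precision=4,suppress=True)
f=np.load("w1.npy",allow_pickle=True).item()
Z=lambda p:(np.array(p,float)+.5)/4-.5+[240,60]
E=np.r_[Z([(90,150),(200,95),(310,80),(420,100),(510,137),(620,250),(672,340),(685,460)]),[(219,172),(224,140)]]
P=px2w(f,E,.03)[:,:2]
r=least_squares(lambda c:np.hypot(*(P-c[:2]).T)-c[2],[.64,.14,.155]);print("disc",r.x,r.fun*1e3)
r2=least_squares(lambda c:np.hypot(*(P-c).T)-.155,[.64,.14]);c=r2.x;print(c)
ang=lambda v:np.degrees(np.arctan2(v[1],v[0]))
k=px2w(f,Z([(165,130),(353,110),(371,300),(190,323)]),.045)[:,:2]
m=k.mean(0)
print("pocket",m,np.hypot(*(m-c)),ang(m-c),"sides",[np.hypot(*(k[i]-k[i-1])) for i in range(4)],ang(k[1]-k[2]),ang(k[0]-k[3]),ang(k[0]-k[1]),ang(k[3]-k[2]))
hb=px2w(f,Z([(197,518),(398,498),(398,545),(203,565)]),.112)[:,:2];print("handle",hb.mean(0),ang(hb[0]-hb[1]),ang(hb[3]-hb[2]),np.hypot(*(hb[3]-hb[2])))
for z in (0.0,.01,.02):
    t=px2w(f,Z([(640,5),(780,178),(510,133),(650,298)]),z)[:,:2]
    print("tongue",z,ang((t[0]+t[1])/2-c),ang(t[0]-t[2]),ang(t[1]-t[3]),ang(t[0]-t[1])-90,np.hypot(*(t[0]-t[1])))
for z in (.01,.022,.03):
    t=px2w(f,Z([(720,103),(712,90),(725,108),(602,145),(600,200),(665,200)]),z)[:,:2]; print("ptr",z,[round(ang(x-c),1) for x in t],np.hypot(*(t-c).T))
E
```

```text
disc [0.6355 0.1585 0.1547] [-2.1373 -0.3286  0.321  -0.1787  1.355  -0.698   1.5617 -1.3962 -0.3837
  1.8849]
[0.6358 0.1588]
pocket [0.5619 0.0817] 0.10675746524971125 -133.83478001195644 sides [np.float64(0.06888703637792766), np.float64(0.06839030387002644), np.float64(0.06725934259137614), np.float64(0.06860554076926562)] -133.8483568958127 -134.0200297402887 -44.21792109185864 -42.857602774002814
handle [0.6336 0.1571] -44.1546022330266 -43.919375870520895 0.06663481322838244
tongue 0.0 173.82762779510006 173.95930333137773 173.8671590790607 -186.5974096306626 0.08762606820287279
tongue 0.01 174.14020294163373 173.95930333137773 173.86715907906068 -186.59740963066258 0.08594473967282856
tongue 0.02 174.46107709306278 173.95930333137773 173.8671590790607 -186.59740963066258 0.08426341114278432
ptr 0.01 [np.float64(172.8), np.float64(174.3), np.float64(172.1), np.float64(178.9), np.float64(174.1), np.float64(168.5)] [0.2201 0.2208 0.2204 0.1779 0.1634 0.1826]
ptr 0.022 [np.float64(173.2), np.float64(174.7), np.float64(172.5), np.float64(179.4), np.float64(174.6), np.float64(169.0)] [0.2166 0.2173 0.2169 0.1756 0.1612 0.1799]
ptr 0.03 [np.float64(173.5), np.float64(174.9), np.float64(172.8), np.float64(179.7), np.float64(175.0), np.float64(169.4)] [0.2143 0.215  0.2145 0.174  0.1598 0.1781]
```

The measurements agree. Axis is at (0.635, 0.158), the pocket bearing is -133.9° at 107 mm with 68–69 mm sides, and the pointer/tongue bearing is 173.9°. So the disc needs 52.2° clockwise (0.91 rad).

```bash
python3 - <<'E'
from h import *
np.set_printoptions(precision=3,suppress=True)
c=[.635,.158]; y0=-43.9; y1=-96.1
env.gripper_to(.55)
env.goto([*c,.17],[180,0,y0])
print(env.move_straight([*c,.079],rate=.12,force_limit=15))
env.gripper_to(0,50); s=env.read_state(); print(s["position"],s["opening"],s["finger_force"],s["force"])
for k in np.linspace(0,1,5)[1:]: env.goto([*c,.079],[180,0,y0+k*(y1-y0)])
env.dwell(.2); s=env.read_state(); print(s["position"],s["tool_rot"],s["opening"],s["force"],s["wrist_torque"])
env.gripper_to(.55); env.move_straight([*c,.17],rate=.2)
env.goto([.60,.158,.33],[180,0,-140]); env.dwell(.15)
f=env.grab_frame("wrist"); np.save("w2.npy",np.array(f,dtype=object),allow_pickle=True)
i=f["image"]; cv2.imwrite("pics/w2z.png",cv2.resize(i[50:200,240:440],None,fx=4,fy=4,interpolation=2))
print(env.read_state()["clock"])
E
```

```text
False
[0.634 0.157 0.079] 0.16513891765059835 50.000367164611816 [-3.305 -3.531  3.838]
[0.634 0.157 0.079] [179.924  -0.082 -95.882] 0.16883387462182486 [-2.927 -3.704  3.773] [-1.001  0.993 -0.08 ]
11.2333
```

View pics/w2z.png

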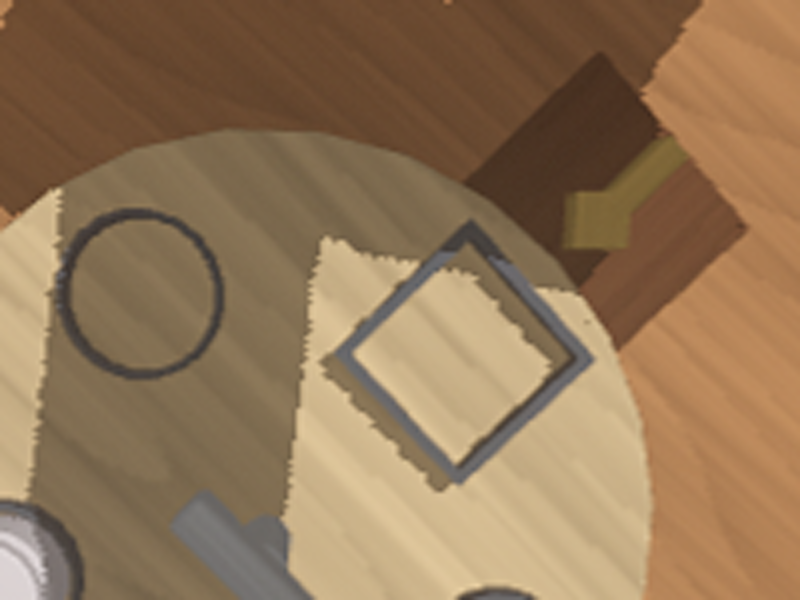

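The pocket now faces the pointer; rim corners in the crop are (472,220), (594,358), (460,484) and (336,352), with the tongue end at (600,52)–(746,228). I'll compute the residual and look at the tin.

```bash
python3 - <<'E'
from h import *
np.set_printoptions(precision=4,suppress=True)
f=np.load("w2.npy",allow_pickle=True).item()
Z=lambda p:(np.array(p,float)+.5)/4-.5+[240,50]
ang=lambda v:np.degrees(np.arctan2(v[1],v[0]))
c=np.array([.635,.158])
k=px2w(f,Z([(472,220),(594,358),(460,484),(336,352)]),.045)[:,:2]; m=k.mean(0)
print("pocket",m,np.hypot(*(m-c)),ang(m-c),[ang(k[0]-k[3]),ang(k[1]-k[2]),ang(k[0]-k[1])-90,ang(k[3]-k[2])-90],[np.hypot(*(k[i]-k[i-1])) for i in range(4)])
for z in (0,.01):
    t=px2w(f,Z([(600,52),(746,228),(470,180),(622,348)]),z)[:,:2]; print("tongue",ang((t[0]+t[1])/2-c),ang(t[0]-t[2]),ang(t[1]-t[3]))
env.gripper_to(1.0)
env.goto([.51,-.27,.30],[180,0,-140]); env.dwell(.15)
f=env.grab_frame("wrist"); np.save("w3.npy",np.array(f,dtype=object),allow_pickle=True)
p=w2px(f,[[.474,-.306,.08]])[0]; print(p,env.read_state()["clock"])
x,y=(p-[80,60]).astype(int); x=max(x,0);y=max(y,0);print("off",x,y)
cv2.imwrite("pics/w3z.png",cv2.resize(f["image"][y:y+120,x:x+160],None,fx=5,fy=5,interpolation=2))
E
```

```text
pocket [0.5303 0.1688] 0.10524113545566538 174.13306314721927 [np.float64(173.5813916265532), np.float64(174.14615723739772), np.float64(-186.22373544377905), np.float64(-186.0822950502631)] [np.float64(0.06818556180338538), np.float64(0.06815663674676659), np.float64(0.06801667649235546), np.float64(0.06882785907632169)]
tongue 173.75024027406056 173.73141742094836 175.121920018335
tongue 174.01915845945976 173.73141742094833 175.12192001833498
[317.3361 135.3276] 13.9667
off 237 75
```

View pics/w3z.png

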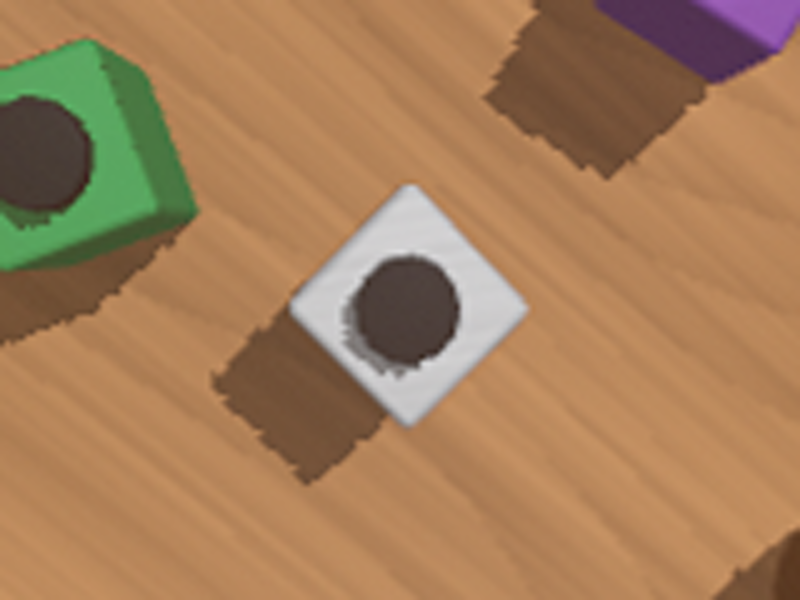

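The tin's top face has crop corners (410,184), (530,307), (410,428) and (290,303), with green and purple clear of it. The disc is aligned to about 0.2°. Next: grasp with the fingers closing along image upper-left to lower-right, then lift and place.

```bash
python3 - <<'E'
from h import *
np.set_printoptions(precision=4,suppress=True)
f=np.load("w3.npy",allow_pickle=True).item()
ang=lambda v:np.degrees(np.arctan2(v[1],v[0]))
Z=lambda p:(np.array(p,float)+.5)/5-.5+[237,75]
k=px2w(f,Z([(410,184),(530,307),(410,428),(290,303)]),.08)[:,:2]; t=k.mean(0)
print("tin",t,[np.hypot(*(k[i]-k[i-1])) for i in range(4)])
a=(k[0]+k[3])/2-(k[1]+k[2])/2; b=(k[0]+k[1])/2-(k[2]+k[3])/2   # a: upper-left dir
assert all(abs(np.hypot(*(k[i]-k[i-1]))-.046)<.003 for i in range(4))
A=(ang(a)+ang(b)+90)/2 if abs(ang(a)-ang(b)-90)<10 else ang(a)
print(ang(a),ang(b),A)
w=lambda x:(x+180)%360-180
yaw=min((w(A+90),w(A-90)),key=lambda y:abs(w(y+123)))
pl=min([-96.1,-6.1,83.9,173.9],key=lambda y:abs(w(y-yaw+51)+0))
print("yaw",yaw,"place",pl)
env.gripper_to(.8)
env.goto([*t,.14],[180,0,yaw])
hit=env.move_straight([*t,.039],rate=.12,force_limit=12); s=env.read_state(); print(hit,s["position"])
assert not hit
env.gripper_to(0,30); s=env.read_state(); print("open mm",s["opening"]*87,s["finger_force"],s["force"])
assert s["opening"]>.4
env.move_straight([*t,.20],rate=.2)
env.goto([.5306,.169,.20],[180,0,pl]); env.dwell(.2)
s=env.read_state(); print(s["position"],s["tool_rot"],s["opening"]*87,s["force"],s["clock"])
f=env.grab_frame("scene"); cv2.imwrite("pics/s4.png",cv2.resize(f["image"][60:300,330:560],None,fx=2.4,fy=2.4))
E
```

```text
tin [ 0.4735 -0.3042] [np.float64(0.04292966707618745), np.float64(0.04356460358603025), np.float64(0.04416267080185018), np.float64(0.044785843925571035)]Traceback (most recent call last):
  File "<stdin>", line 9, in <module>
AssertionError
```

The sides read about 44 mm against 46 mm, from rounded edges and 1.3 mm pixels. That's close enough, so I'll relax the check to 4 mm.

```bash
python3 - <<'E'
from h import *
np.set_printoptions(precision=4,suppress=True)
f=np.load("w3.npy",allow_pickle=True).item()
ang=lambda v:np.degrees(np.arctan2(v[1],v[0]))
Z=lambda p:(np.array(p,float)+.5)/5-.5+[237,75]
k=px2w(f,Z([(410,184),(530,307),(410,428),(290,303)]),.08)[:,:2]; t=k.mean(0)
a=(k[0]+k[3])/2-(k[1]+k[2])/2; b=(k[0]+k[1])/2-(k[2]+k[3])/2   # a: upper-left, b: upper-right
w=lambda x:(x+180)%360-180
A=ang(a)+(w(ang(b)+90-ang(a)))/2
print(ang(a),ang(b),A); assert abs(w(ang(b)+90-ang(a)))<8
yaw=min((w(A+90),w(A-90)),key=lambda y:abs(w(y+123)))
pl=min([-96.1,-6.1,83.9,173.9],key=lambda y:abs(w(y-yaw-51)))
print("yaw",yaw,"place",pl)
env.gripper_to(.8)
env.goto([*t,.14],[180,0,yaw])
hit=env.move_straight([*t,.039],rate=.12,force_limit=12); s=env.read_state(); print(hit,s["position"])
assert not hit
env.gripper_to(0,30); s=env.read_state(); print("open mm",s["opening"]*87,s["finger_force"],s["force"])
assert s["opening"]>.4
env.move_straight([*t,.20],rate=.2)
env.goto([.5306,.169,.20],[180,0,pl]); env.dwell(.2)
s=env.read_state(); print(s["position"],s["tool_rot"],s["opening"]*87,s["force"],s["clock"])
f=env.grab_frame("scene"); cv2.imwrite("pics/s4.png",cv2.resize(f["image"][60:300,330:560],None,fx=2.4,fy=2.4))
E
```

```text
-95.25703057828366 174.377339079011 -95.43984574963633
yaw 174.56015425036367 place -96.1
False [ 0.4744 -0.3045  0.0399]
open mm 45.93643347493942 29.992070496082306 [0.5709 0.5156 1.5219]
[0.5308 0.1682 0.2   ] [179.9982  -0.0021 -96.1871] 45.96366755045155 [-0.0941 -0.0216 -1.2731] 19.7667
```

View pics/s4.png

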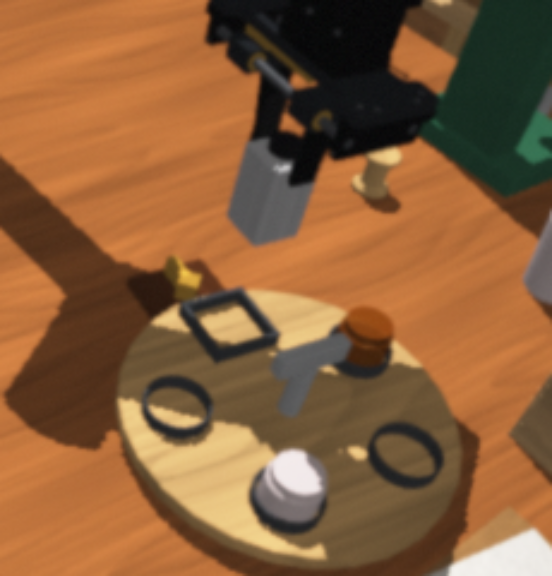

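The tin is held upright (grip reads 46 mm) over the pocket, which is still at the pointer. Lowering with a force stop.

```bash
python3 - <<'E'
from h import *
np.set_printoptions(precision=4,suppress=True)
c=[.5306,.169]
h1=env.move_straight([*c,.095],rate=.15,force_limit=8); s=env.read_state(); print(h1,s["position"])
if not h1:
    h2=env.move_straight([*c,.062],rate=.03,force_limit=4); s=env.read_state(); print(h2,s["position"],s["force"])
    if h2 and abs(s["position"][2]-.070)<.005:
        env.gripper_to(.75); env.dwell(.2)
        env.move_straight([*s["position"][:2],.20],rate=.15)
        env.goto([.60,.158,.33],[180,0,-140]); env.dwell(.2)
        f=env.grab_frame("wrist"); np.save("w5.npy",np.array(f,dtype=object),allow_pickle=True)
        g=env.grab_frame("scene")
        cv2.imwrite("pics/s5.png",np.hstack([cv2.resize(f["image"][50:200,260:420],(400,375)),cv2.resize(g["image"][130:280,360:520],(400,375))]))
print(env.read_state()["clock"])
E
```

```text
False [0.5315 0.1693 0.0959]
True [0.5306 0.1688 0.0691] [ 0.2011 -1.6041  3.1955]
24.375
```

View pics/s5.png

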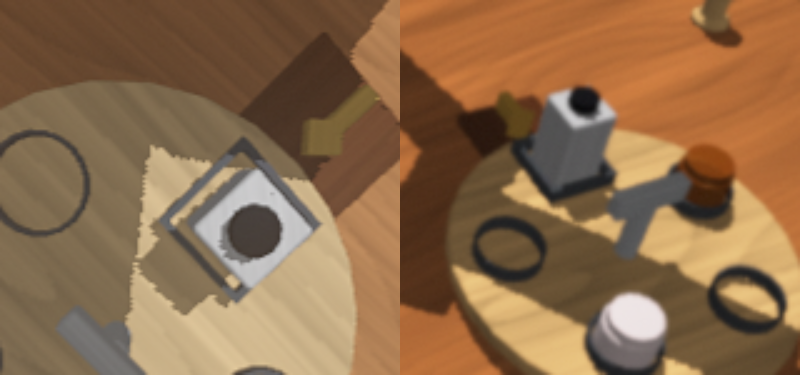

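The tin stands upright inside the square rim and touched down at the expected floor height. The rim corners are within about 1 px of where they were, so the pocket is still at the pointer and the gripper is clear. Handing in.

```bash
python3 -c "
from workcell import env
print(env.close_job())"
```

```text
the job is handed in; nothing more can be done
None
```

The job is handed in at about 24 s of robot time: the square pocket is at the pointer to within about 0.2°, with the small metal tin upright on its floor, released and clear of the gripper; no verdict was returned.

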